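Pull the dust extractor's filter for cleaning

TASK

With the flap still shut, push the dust extractor's shaker knob down to its stop and let it spring back, so that loose dust drops off the filter; then swing the cover flap well back, past upright, so that it stays open, and draw the filter plate up out of its slot. Finish holding the plate in the gripper, still and upright above the middle of the dust tray with its lower edge about a hand's width above the tray, ready for brushing: do not let go, and do not let the dusty plate touch the bench or the tray. Leave the bowl, mug and cup where they are.

Things in the scene. Friction and masses are not known exactly. Their poses are not given: they have to be found in the camera images.
- extractor: Fixed grey metal box 220 (x) x 320 (y) x 135 mm high, origin under its centre, intake grille on its -x front. A flap on its deck (top) shuts a well 110 (x) x 160 (y) mm centred at its (0, +60) mm, floor 43 mm below the deck. A slot 22 x 126 mm in that floor, bottom 10 mm above the bench, holds the filter. The shaker knob stands on the deck at its (-20, -105) mm.
- shaker (a joint): Filter-shaker plunger, a round black knob on a spring rod: value is how far it is pressed down, 0 (up) to 0.018 m (at its stop). About 2 N starts it, about 9 N holds it at the stop; it springs back up when let go.
- shaker_top (a point): Centre of the top face of the shaker knob: 36 mm across, 12 mm thick, top 36 mm above the deck (171 mm above the bench) when up. It moves down with the knob.
- flap (a joint): Hinge of the cover flap: 0 shut and lying flat on the deck, grows as the front edge rises, 1.9 rad fully back at its stop. A stiff friction hinge: the flap stays where it is left; about 3 N at the handle lifts it.
- flap_hinge (a point): Middle of the flap's hinge axis, which runs along the extractor's y at its (66, 60) mm, 138 mm above the bench. The grey flap, 130 x 180 x 6 mm, reaches from here towards the extractor's front (its -x); opening swings its front edge up and over towards +x.
- flap_handle (a point): Middle of the flap's black T-handle: round bar 12 mm thick, 44 mm long, parallel to the hinge, on a 14 x 14 mm post at its middle, both ends free. Shut, it lies 119 mm from the hinge axis towards the extractor's -x and 31 mm above it (28 mm above the flap's top face); it turns with the flap.
- filter: Loose filter plate, about 0.18 kg: aluminium-framed pleated paper panel 16 (x, thickness) x 120 (y) x 85 mm tall, a grip tab on its top edge. Origin: middle of its bottom edge; z up along it. At the start it stands in the slot under the shut flap (3 mm play each side), axes parallel to the extractor's, bottom 10 mm above the bench.
- filter_tab (a point): Centre of the filter's grip tab: 10 (x) x 30 (y) x 30 mm tall, standing on the middle of the plate's top edge; this point is 100 mm above the filter's origin, the tab's top 115 mm. In the bay the tab top is 10 mm below the deck and its foot 3 mm above the well's floor.
- tray: Open sheet-steel dust tray, fixed, 200 (x) x 220 (y) mm, 35 mm high, walls 4 mm; origin under its centre, on the bench.
- table: The plank bench; its top is the work surface.
- bowl: Bystander: fired clay bowl, 120 mm across, 60 mm high, origin under its centre.
- mug: Bystander: clay mug with a handle, 84 mm across, 95 mm high, origin under its centre.
- cup: Bystander: clay cup, 72 mm across, 75 mm high, origin under its centre.

How it is judged:
By the outcome, as a careful person would: the job done as asked, in the order asked, and still so for the second after the job is handed in, while the arm keeps its last pose, push and grip.
It also fails if it takes over 66 s, if anything falls off the work surface, if the arm or the gripper's body presses on something with over 40 N, if the wrist force passes 120 N, or if a joint passes its speed limit or range.

ROBOT

A 6-joint arm with a two-finger parallel gripper is mounted at the origin on the work surface. World frame = base frame: x ahead of the robot, y to its left, z up, the work surface at z = 0. Lengths are in mm, angles in rad, forces in N, time in s.
With the tool pointing down it reaches from about 275 to 850 mm from the base axis. Payload 19 kg.
Tool frame: the origin (TCP) lies midway between the tips of the shut fingers; the grasp point (between the pads) lies 19 mm behind it; z points along the fingers, y is the direction in which the jaws open and shut (so a half turn about z gives the same grasp; the last joint's range is limited). The gripper opens to 85 mm and grips with 20 to 120 N. Pads are 22 mm wide; open, the fingers measure 114 mm over their backs; the gripper's body (76 mm by 85 mm) begins 54 mm behind the grasp point. The pads swing forward as they close: fully open they stand 13 mm farther back than shut.
Start: joints at [0.998, 0.15, 1.437, -0, 1.554, -0.134], TCP at [244.29, 520.493, 231.267] pointing down, gripper open.
Joint ranges: [-2.8, 2.8], [-0.68, 2.1], [0.12, 2.68], [-1.39, 4.53], [0.16, 2.79], [-2.81, 2.81]. Speed limits (rad/s): [1.89, 1.89, 2.22, 3.01, 3.01, 3.01].

INTERFACE

Orientations are given as a 3x3 rotation matrix whose columns are the frame's x, y, z axes.
In Python, from workcell import readout, viewer, workorder, look_for gives the robot as it stands. The module is installed in compiled form; this text tells all that it offers.
- The arm moves only by the shell command python3 -m jog 'ROWS' [FORCE]. ROWS is JSON, a list of rows, each an object of numbers: "tx", "ty", "tz": the shift along the tool's x, y, z in cm; "twist": the turn about the tool's z in degrees; "hand": the opening, from 0 (shut) to 1 (fully open). In form: [{"tx": .., "ty": .., "tz": .., "twist": .., "hand": ..}, ...]. A call has 1 to 8 rows; each row is the pose to reach, as a shift and turn from the pose commanded when the call began, along the tool's axes at that moment; what a row does not reach only later rows make up. A row lasts 1/12 s, in which the tool goes at most 41.7 mm and 7.16 degrees, less where a joint would pass 70% of its speed; a pose out of reach is approached as far as the arm can. A call with a gripper value outside its range is refused whole. The fingers move at their own pace and stop on an object; FORCE is the grip in N (left out, the last holds). Time passes only in rows, so rows that repeat a pose let the fingers close. It gives the time, the measured TCP pose, the force and the opening at its end, in the units of the state.
- readout.get_state(): the state, without advancing time (a new reading comes with each control period).
- viewer.camera(name): name is "scene" or "side" or "wrist"; returns the picture (420x560x3 uint8, red, green, blue); there is no depth.
- viewer.calibration(name): a dict with "vertical_fov" (degrees; the focal length in pixels is half the picture's height over the tangent of half this angle, whatever the lens; pixels are square), "cx", "cy" (the principal point, pixels), "R" (3x3) and "t" (3): a world point X has camera coordinates R X + t. Camera axes: x right, y down, z forward; pixel columns grow to the right and rows downward; lengths in mm; the calibration is good to about 2 mm. A picture is of the moment at which its call begins: read the wrist's pose just before it. calibration takes no time and is no camera call; for the wrist camera it gives the pose at the moment of the call.
- workorder.job_done(): hands the job in, once; it reports no verdict.
Trained networks look in the newest picture that a camera, given by its name, has taken for a name from the list of things; names that differ only in an ending like _2 or _b are one class to them, and where a whole thing is asked for, a point or a joint stands for the part that bears it (a point fixed in the world has none). Each returns a list of dicts, best first, with "p" (0 to 1); they miss things now and then, are a little off and sometimes report something else, mostly with a low value. They report only what shows in the picture. A call takes as long as a camera call.
- look_for(camera, target): "box" ([left, top, right, bottom] in pixels, round what is visible of it).
The state is a dict: "time": time; "qpos": joint angles; "qd": joint speeds; "joint_efforts": joint torques, N m; "tool_pos": TCP position; "eef_rot": TCP orientation; "force": force on the tool from outside, world axes, zero at the start; "wrist_torque": the same for the moment, N m; "opening": finger opening in mm.
Only numpy, scipy, OpenCV 4.12 (cv2) and the standard library are available. Lean on these libraries where they do the work, as an engineer would, in place of code of your own. Each camera call takes 0.05 s, during which the arm holds its last target.

## Working session

There is one attempt and no reset: what is moved stays moved. The work goes in short steps, Python scripts to look and compute and a shell command to move; the robot and the scene stay as the last step left them, time stands still between calls to the robot, and variables do not carry over. Pictures are saved under pics/ and viewed, and the job is handed in when it is done.

```bash
mkdir -p pics
python3 - <<'E'
from workcell import readout, viewer, look_for
import cv2,numpy as np
s=readout.get_state()
print({k:np.round(v,3).tolist() for k,v in s.items()})
for c in ["scene","side","wrist"]:
    im=viewer.camera(c); cv2.imwrite(f"pics/{c}0.png",im[:,:,::-1])
    k=viewer.calibration(c); print(c,k)
    for n in ["shaker_top","flap_handle","extractor","tray"]:
        print(n,[(np.round(d["box"]).tolist(),round(d["p"],2)) for d in look_for(c,n)[:2]])
E
```

```text
{'time': 0.0, 'qpos': [0.998, 0.151, 1.438, 0.0, 1.554, -0.134], 'qd': [0.001, 0.001, 0.002, 0.0, -0.001, 0.0], 'joint_efforts': [0.001, -71.304, -57.089, 0.0, 0.009, 0.0], 'tool_pos': [244.159, 520.303, 230.68], 'eef_rot': [[-0.905, 0.425, -0.001], [0.425, 0.905, -0.001], [0.0, -0.001, -1.0]], 'force': [0.593, 0.017, 0.022], 'wrist_torque': [0.009, -0.009, 0.041], 'opening': 85.372}
scene {'vertical_fov': 54.01712831362008, 'cx': 280.75017314998615, 'cy': 203.78893916059062, 'R': array([[ 0.10453301,  0.99451928,  0.00206104],
       [ 0.8322783 , -0.08634518, -0.54759232],
       [-0.54441316,  0.05895683, -0.83674273]]), 't': array([ -54.07877486, -439.40627919, 1307.33393244])}
shaker_top [([131.0, 143.0, 152.0, 156.0], 0.77)]
flap_handle [([170.0, 136.0, 260.0, 200.0], 0.82)]
extractor [([103.0, 128.0, 264.0, 245.0], 0.76)]
tray [([305.0, 155.0, 410.0, 240.0], 0.55)]
side {'vertical_fov': 47.91921665465412, 'cx': 277.03926139900256, 'cy': 205.0465774097344, 'R': array([[ 0.66088019, -0.75027879, -0.01786394],
       [-0.58313854, -0.49838058, -0.64153428],
       [ 0.47242652,  0.43439444, -0.76688633]]), 't': array([-418.1904209 ,  398.62379941,  953.23703889])}
shaker_top [([324.0, 290.0, 342.0, 308.0], 0.78)]
flap_handle [([242.0, 206.0, 339.0, 290.0], 0.76)]
extractor [([221.0, 198.0, 399.0, 376.0], 0.56)]
tray [([240.0, 203.0, 339.0, 290.0], 0.28)]
wrist {'vertical_fov': 62.72507129000676, 'cx': 278.13571963010054, 'cy': 204.7799781034217, 'R': array([[ 4.23742949e-01,  9.05782083e-01, -8.55115330e-04],
       [ 8.56719915e-01, -4.00483840e-01,  3.25028741e-01],
       [ 2.94062750e-01, -1.38461232e-01, -9.45703752e-01]]), 't': array([-575.46094859,  -44.22282901,  379.80252793])}
shaker_top []
flap_handle []
extractor []
tray [([73.0, 360.0, 206.0, 420.0], 0.65)]
```

View pics/scene0.png

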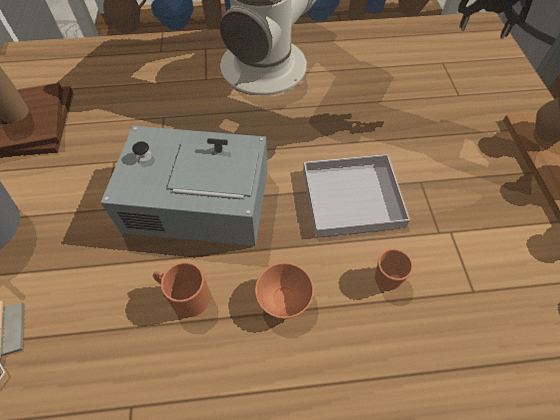

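View pics/side0.png

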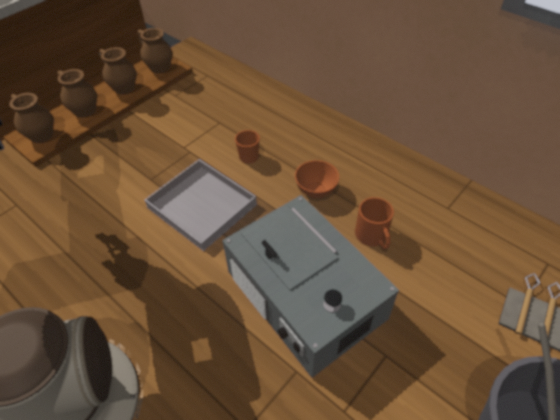

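Run:
```python
import cv2
a=cv2.imread("pics/scene0.png")[110:260,90:280];cv2.imwrite("pics/z1.png",cv2.resize(a,None,fx=4,fy=4,interpolation=cv2.INTER_CUBIC))
a=cv2.imread("pics/side0.png")[190:380,210:410];cv2.imwrite("pics/z2.png",cv2.resize(a,None,fx=3,fy=3,interpolation=cv2.INTER_CUBIC))
a=cv2.imread("pics/scene0.png")[140:250,290:420];cv2.imwrite("pics/z3.png",cv2.resize(a,None,fx=4,fy=4,interpolation=cv2.INTER_CUBIC))
```

```text
(no output)
```

View pics/z1.png

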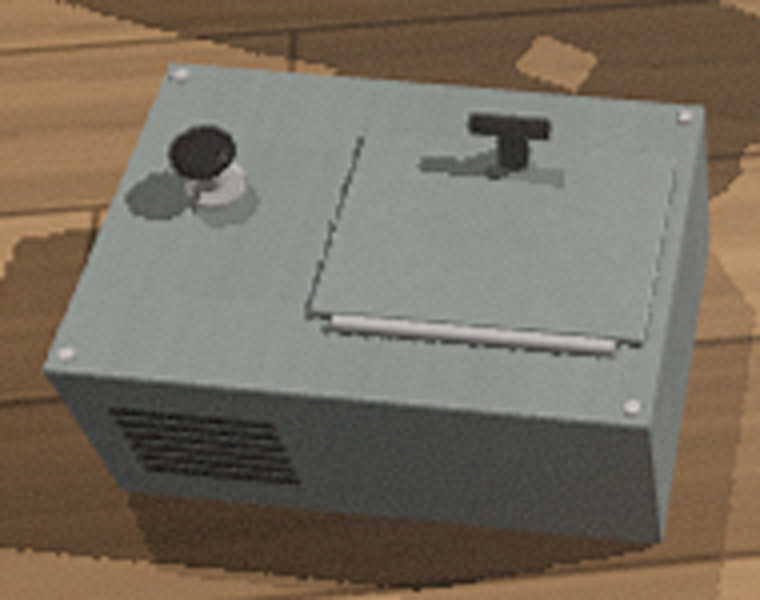

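View pics/z2.png

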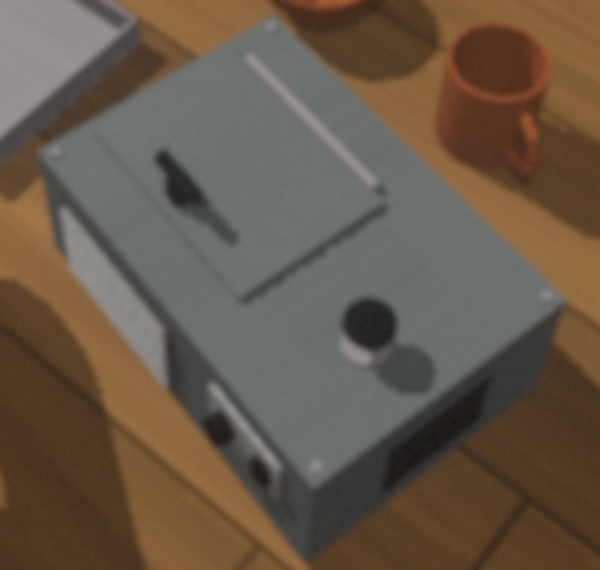

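View pics/z3.png

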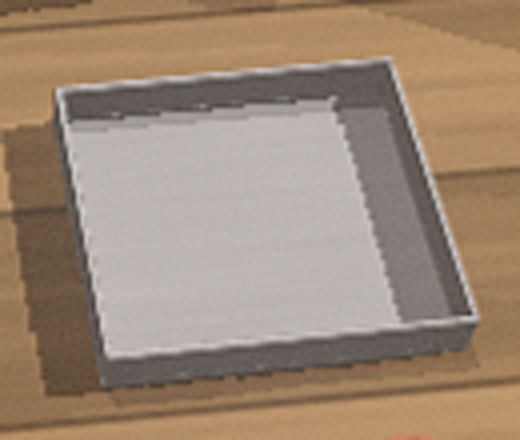

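```bash
cat > h.py <<'E'
import numpy as np, cv2
from scipy.optimize import least_squares
from workcell import readout, viewer, look_for
def proj(k,X):
    X=np.atleast_2d(X); c=X@np.array(k["R"]).T+k["t"]; f=210/np.tan(np.radians(k["vertical_fov"]/2))
    return np.c_[k["cx"]+f*c[:,0]/c[:,2],k["cy"]+f*c[:,1]/c[:,2]]
def place(p,X):
    c,s=np.cos(p[2]),np.sin(p[2]); X=np.atleast_2d(np.array(X,float))
    return np.c_[p[0]+c*X[:,0]-s*X[:,1],p[1]+s*X[:,0]+c*X[:,1],X[:,2]]
def fit(obs,p0):
    # obs: list of (calib, local pts, pixels)
    f=lambda p: np.concatenate([(proj(k,place(p,L))-P).ravel() for k,L,P in obs])
    r=least_squares(f,p0,loss="soft_l1"); return r.x,r.fun.reshape(-1,2)
def snap(c,name):
    im=viewer.camera(c); cv2.imwrite("pics/"+name,im[:,:,::-1]); return im
E
python3 - <<'E'
from h import *
S=viewer.calibration("scene");D=viewer.calibration("side")
L=[[-110,-160,135],[-110,160,135],[110,-160,135],[110,160,135],[-20,-105,171],[66-119,60,169]]
P1=np.array([[168,64],[705,107],[46,370],[652,428],[203,152],[510,127]])/4+[90,110]
P2=np.array([[308,490],[42,155],[562,303],[270,22],[369,325],[181,178]])/3+[210,190]
for o in ([(S,L,P1)],[(D,L,P2)],[(S,L,P1),(D,L,P2)]):
    p,r=fit(o,[450,-100,0]); print(p,np.round(r,1).tolist())
print(place(p,L))
print("well",place(p,[0,60,125]))
T=[[-100,-110,35],[-100,110,35],[100,110,35],[100,-110,35]]
P=np.array([[57,90],[393,60],[478,320],[103,357]])/4+[290,140]
t,r=fit([(S,T,P)],[450,250,0]);print(t,r)
E
```

```text
[ 5.00921746e+02 -2.03646487e+02 -2.07948471e-01] [[0.6, 0.2], [0.1, -0.0], [-0.5, 0.7], [0.2, -0.1], [-0.8, -1.4], [0.2, 0.1]]
[ 4.94930537e+02 -2.06511200e+02 -2.18490429e-01] [[0.7, 1.3], [-2.4, -0.6], [1.4, 0.4], [0.7, -1.8], [-0.3, -0.8], [-1.7, 0.2]]
[ 4.97668839e+02 -2.04914509e+02 -2.15131968e-01] [[0.7, -1.1], [-0.2, -0.6], [-1.0, -1.1], [-1.0, -1.0], [-1.1, -2.7], [-0.3, -0.8], [1.3, -0.4], [-2.1, -1.6], [1.5, -1.2], [0.6, -2.8], [0.1, -2.3], [-1.4, -1.0]]
[[ 356.04831707 -337.74382712  135.        ]
 [ 424.36075107  -25.12039332  135.        ]
 [ 570.9769278  -384.7086255   135.        ]
 [ 639.28936181  -72.0851917   135.        ]
 [ 455.71485742 -303.2245465   171.        ]
 [ 458.69916459 -134.98336869  169.        ]]
well [[ 510.47742082 -146.29761557  125.        ]]
[5.28406715e+02 1.78323023e+02 3.10377629e-03] [[-0.53482266 -0.98807308]
 [ 0.02966568 -0.54683032]
 [ 0.36294308  0.74647033]
 [ 0.06075963  0.31391942]]
```

```bash
cat >> h.py <<'E'
EX=np.array([498.,-204.8,-0.213])
def delta(target,ang=None):
    s=readout.get_state();R=np.array(s["eef_rot"]);d=R.T@(np.array(target)-s["tool_pos"])
    a=np.degrees(np.arctan2(R[1,1],R[0,1])); tw=None if ang is None else round((a-ang+180)%360-180,1)
    print("t",round(s["time"],2),"pos",np.round(s["tool_pos"],1),"ang",round(a,1),"F",np.round(s["force"],1),"open",round(s["opening"],1),"-> cm",np.round(d/10,2),"twist",tw)
E
python3 -c "
from h import *
print(place(EX,[[-20,-105,171],[-53,60,169]]))
delta([456,-303,231],-12.2)"
```

```text
[[ 456.25570704 -303.19925815  171.        ]
 [ 458.88132286 -134.95210025  169.        ]]
t 0.75 pos [244.3 520.5 231.3] ang 64.9 F [-0.3  0.3  0.1] open 85.5 -> cm [-5.415e+01 -6.555e+01  3.000e-02] twist 77.1
```

```bash
python3 -m jog '[{"tx":-2.6,"ty":-3.2,"twist":6,"hand":0},{"tx":-5.2,"ty":-6.4,"twist":12,"hand":0},{"tx":-7.8,"ty":-9.6,"twist":18,"hand":0},{"tx":-10.4,"ty":-12.8,"twist":24,"hand":0},{"tx":-13,"ty":-16,"twist":30,"hand":0},{"tx":-15.6,"ty":-19.2,"twist":36,"hand":0},{"tx":-18.2,"ty":-22.4,"twist":42,"hand":0},{"tx":-20.8,"ty":-25.6,"twist":48,"hand":0}]'; python3 -c "
from h import *
delta([456,-303,231],-12.2)"
```

```text
t 0.75 pos [244.3 520.5 231.3] ang 64.9 F [-0.3  0.3  0.1] open 85.5 -> cm [-5.415e+01 -6.555e+01  3.000e-02] twist 77.1$[0]: bad value
```

```bash
python3 -m jog '[{"tx":-2.6,"ty":-3.2,"tz":0,"twist":6,"hand":0},{"tx":-5.2,"ty":-6.4,"tz":0,"twist":12,"hand":0},{"tx":-7.8,"ty":-9.6,"tz":0,"twist":18,"hand":0},{"tx":-10.4,"ty":-12.8,"tz":0,"twist":24,"hand":0},{"tx":-13,"ty":-16,"tz":0,"twist":30,"hand":0},{"tx":-15.6,"ty":-19.2,"tz":0,"twist":36,"hand":0},{"tx":-18.2,"ty":-22.4,"tz":0,"twist":42,"hand":0},{"tx":-20.8,"ty":-25.6,"tz":0,"twist":48,"hand":0}]'; python3 -c "
from h import *
delta([456,-303,231],-12.2)"
```

```text
time: 1.42
tool_pos: [323.6, 198.7, 231.5]
eef_rot: [[-0.286, 0.958, 0.001], [0.958, 0.286, 0.0], [-0.0, 0.001, -1.0]]
force: [1.8, 0.2, 0.1]
opening: 0.3
t 1.42 pos [323.6 198.7 231.5] ang 16.6 F [1.8 0.2 0.1] open 0.3 -> cm [-5.186e+01 -1.640e+00  5.000e-02] twist 28.8
```

```bash
python3 -m jog '[{"tx":-4,"ty":0,"tz":0,"twist":4,"hand":0},{"tx":-8,"ty":0,"tz":0,"twist":8,"hand":0},{"tx":-12,"ty":0,"tz":0,"twist":12,"hand":0},{"tx":-16,"ty":-0.5,"tz":0,"twist":16,"hand":0},{"tx":-20,"ty":-0.5,"tz":0,"twist":20,"hand":0},{"tx":-24,"ty":-0.5,"tz":0,"twist":24,"hand":0},{"tx":-28,"ty":-1,"tz":0,"twist":28.8,"hand":0},{"tx":-32,"ty":-1,"tz":0,"twist":28.8,"hand":0}]'; python3 -c "
from h import *
delta([456,-303,200],-12.2)"
```

```text
time: 2.08
tool_pos: [406.6, -111.0, 231.6]
eef_rot: [[0.213, 0.977, 0.001], [0.977, -0.213, -0.0], [-0.0, 0.001, -1.0]]
force: [1.3, 0.9, 0.3]
opening: -0.0
t 2.08 pos [ 406.6 -111.   231.6] ang -12.3 F [1.3 0.9 0.3] open -0.0 -> cm [-17.7    8.91   3.18] twist -0.1
```

```bash
python3 -m jog '[{"tx":-3.5,"ty":1.8,"tz":0,"twist":0,"hand":0},{"tx":-7,"ty":3.6,"tz":0,"twist":0,"hand":0},{"tx":-10.5,"ty":5.4,"tz":0,"twist":0,"hand":0},{"tx":-14,"ty":7.2,"tz":0,"twist":0,"hand":0},{"tx":-17.7,"ty":8.9,"tz":1,"twist":0,"hand":0},{"tx":-17.7,"ty":8.9,"tz":3.8,"twist":0,"hand":0},{"tx":-17.7,"ty":8.9,"tz":3.8,"twist":0,"hand":0}]'
python3 - <<'E'
from h import *
delta([456,-303,200],-12.2)
for c in ["scene","side","wrist"]: snap(c,c+"1.png")
a=cv2.imread("pics/scene1.png")[90:260,70:290];b=cv2.imread("pics/side1.png")[180:380,210:410]
cv2.imwrite("pics/m1.png",np.hstack([cv2.resize(a,(440,400)),cv2.resize(b,(350,400))]))
E
```

```text
time: 2.67
tool_pos: [456.2, -301.1, 188.4]
eef_rot: [[0.209, 0.978, -0.005], [0.978, -0.209, 0.004], [0.003, -0.006, -1.0]]
force: [-0.6, 1.2, -1.7]
opening: -0.2
t 2.67 pos [ 456.2 -301.1  188.4] ang -12.1 F [-0.6  1.2 -1.7] open -0.2 -> cm [-0.19  0.01 -1.16] twist 0.1
```

View pics/m1.png

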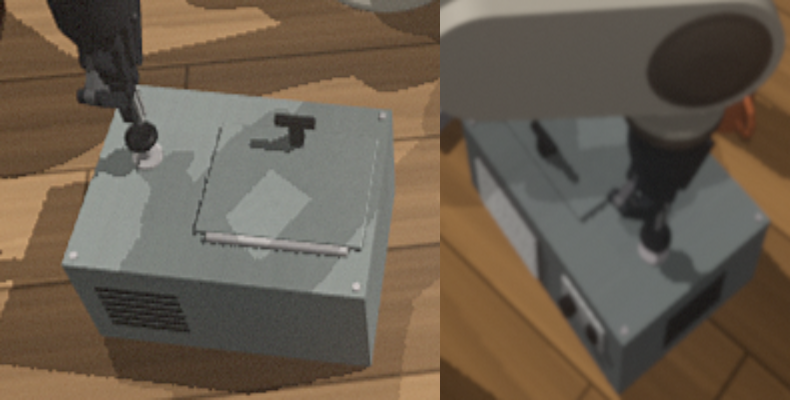

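View pics/wrist1.png

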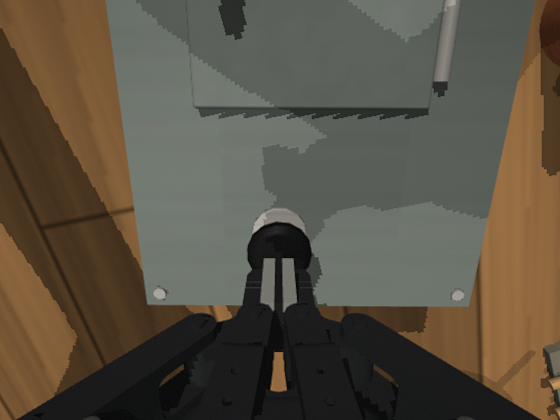

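The fingertips sit over the knob: in the wrist view the knob is at (280,243) and the fingers are centred on column 278. I'll check the wrist projection against the model.

Run:
```python
from h import *
k=viewer.calibration("wrist")
print(proj(k,place(EX,[[-20,-105,171],[-53,60,169],[-110,-160,135],[110,-160,135],[66,60,138],[-64,-30,141]])))
```

```text
[[ 273.73482887  259.20507808]
 [ 189.12175179 -126.10727739]
 [ 143.25648085  305.03567323]
 [ 463.17855015  306.86264405]
 [ 457.87440868  -85.97146815]
 [ 194.38038416  110.29878448]]
```

```bash
sed -i 's/^EX=.*/EX=np.array([500.3,-204.6,-0.211])/' h.py; python3 -m jog '[{"tx":-0.2,"ty":0.2,"tz":1.5,"twist":0,"hand":0},{"tx":-0.2,"ty":0.2,"tz":2,"twist":0,"hand":0},{"tx":-0.2,"ty":0.2,"tz":2.5,"twist":0,"hand":0},{"tx":-0.2,"ty":0.2,"tz":3,"twist":0,"hand":0},{"tx":-0.2,"ty":0.2,"tz":3.2,"twist":0,"hand":0},{"tx":-0.2,"ty":0.2,"tz":3.2,"twist":0,"hand":0}]'
python3 - <<'E'
from h import *
delta(place(EX,[-20,-105,152])[0],-12.1)
E
```

```text
time: 3.32
tool_pos: [459.2, -302.3, 161.7]
eef_rot: [[0.207, 0.978, 0.001], [0.978, -0.207, 0.0], [0.0, 0.001, -1.0]]
force: [0.6, 3.7, 4.8]
opening: 0.1
t 3.32 pos [ 459.2 -302.3  161.7] ang -11.9 F [0.6 3.7 4.8] open 0.1 -> cm [-0.08 -0.03  0.97] twist 0.2
```

```bash
python3 -m jog '[{"tx":0,"ty":0,"tz":0.4,"twist":0,"hand":0},{"tx":0,"ty":0,"tz":0.7,"twist":0,"hand":0},{"tx":0,"ty":0,"tz":0.9,"twist":0,"hand":0},{"tx":0,"ty":0,"tz":0.9,"twist":0,"hand":0},{"tx":0,"ty":0,"tz":0.9,"twist":0,"hand":0}]'
python3 - <<'E'
from h import *
delta(place(EX,[-20,-105,152])[0],-12.1)
E
```

```text
time: 3.73
tool_pos: [459.4, -302.7, 153.3]
eef_rot: [[0.207, 0.978, 0.001], [0.978, -0.207, -0.001], [-0.0, 0.001, -1.0]]
force: [-0.2, 3.4, 8.9]
opening: 0.1
t 3.73 pos [ 459.4 -302.7  153.3] ang -11.9 F [-0.2  3.4  8.9] open 0.1 -> cm [-0.05 -0.05  0.13] twist 0.2
```

Nearly at the stop; a little more to make sure.

```bash
python3 -m jog '[{"tx":0,"ty":0,"tz":0.2,"twist":0,"hand":0},{"tx":0,"ty":0,"tz":0.3,"twist":0,"hand":0},{"tx":0,"ty":0,"tz":0.3,"twist":0,"hand":0},{"tx":0,"ty":0,"tz":0.3,"twist":0,"hand":0}]'
python3 - <<'E'
from h import *
delta(place(EX,[-20,-105,152])[0],-12.1)
snap("side","side2.png");snap("scene","scene2.png")
E
```

```text
time: 4.07
tool_pos: [459.5, -302.8, 152.4]
eef_rot: [[0.207, 0.978, 0.002], [0.978, -0.207, -0.002], [-0.001, 0.003, -1.0]]
force: [-6.6, 10.3, 33.3]
opening: -0.1
t 4.07 pos [ 459.5 -302.8  152.4] ang -11.9 F [-6.6 10.3 33.3] open -0.1 -> cm [-0.04 -0.07  0.04] twist 0.2
```

```bash
python3 -m jog '[{"tx":0,"ty":0,"tz":-1,"twist":0,"hand":0},{"tx":0,"ty":0,"tz":-3,"twist":0,"hand":0},{"tx":0,"ty":0,"tz":-5.5,"twist":0,"hand":0},{"tx":0,"ty":0,"tz":-5.5,"twist":0,"hand":0}]'
python3 - <<'E'
from h import *
snap("side","side3.png");snap("scene","scene3.png")
a=cv2.imread("pics/scene3.png")[90:260,70:290];b=cv2.imread("pics/scene2.png")[90:260,70:290]
cv2.imwrite("pics/m3.png",np.hstack([cv2.resize(b,(400,320)),cv2.resize(a,(400,320))]))
delta(place(EX,[-53,82,212])[0],-12.1)
E
```

```text
time: 4.5
tool_pos: [460.1, -303.7, 209.2]
eef_rot: [[0.207, 0.978, 0.004], [0.978, -0.207, -0.004], [-0.003, 0.005, -1.0]]
force: [1.1, -0.8, -0.0]
opening: 0.2
t 4.6 pos [ 459.3 -303.   205.2] ang -11.9 F [-0.2 -0.  -0.3] open -0.1 -> cm [18.69 -3.3  -0.7 ] twist 0.2
```

View pics/m3.png

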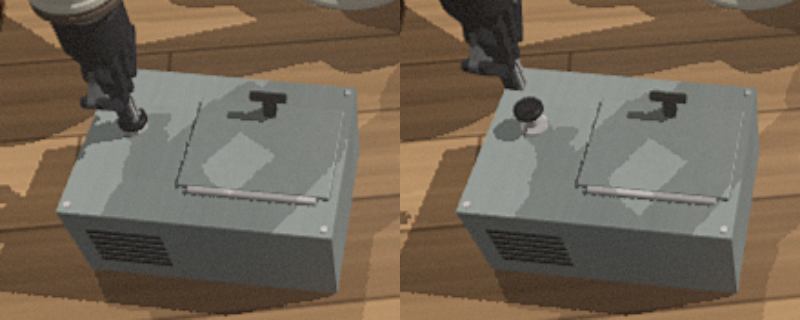

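The knob was fully down (left picture) and has sprung back up (right picture). Now the handle.

```bash
python3 -m jog '[{"tx":3.5,"ty":-0.6,"tz":-0.7,"twist":0,"hand":0.5},{"tx":7.2,"ty":-1.3,"tz":-0.7,"twist":0,"hand":0.5},{"tx":11,"ty":-2,"tz":-0.7,"twist":0,"hand":0.5},{"tx":15,"ty":-2.7,"tz":-0.7,"twist":0,"hand":0.5},{"tx":18.7,"ty":-3.3,"tz":-0.7,"twist":0,"hand":0.5},{"tx":18.7,"ty":-3.3,"tz":-0.7,"twist":0,"hand":0.5},{"tx":18.7,"ty":-3.3,"tz":-0.7,"twist":0,"hand":0.5}]'
python3 - <<'E'
from h import *
snap("wrist","wrist4.png")
delta(place(EX,[-53,82,152])[0],-12.1)
k=viewer.calibration("wrist")
print(proj(k,place(EX,[[-53,38,169],[-53,82,169],[-53,60,169]])))
E
```

```text
time: 5.18
tool_pos: [465.3, -111.3, 210.7]
eef_rot: [[0.204, 0.979, -0.001], [0.979, -0.204, 0.0], [-0.0, -0.001, -1.0]]
force: [-0.5, -0.3, -0.5]
opening: 42.7
t 5.23 pos [ 465.3 -112.5  210.7] ang -11.8 F [ 0.3 -0.5 -0.8] open 42.7 -> cm [-0.08  0.05  5.87] twist 0.3
[[275.81966821 304.04465525]
 [276.06409925 239.93965312]
 [275.937671   273.0969938 ]]
```

View pics/wrist4.png

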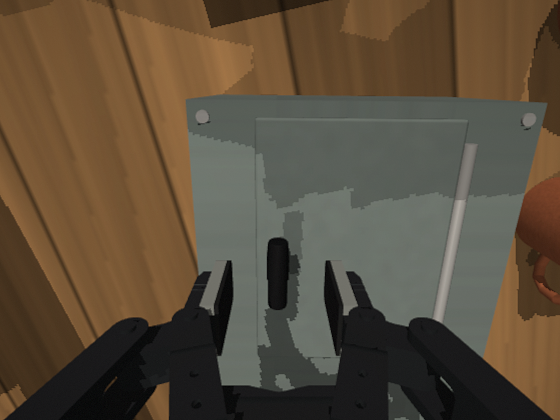

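The bar shows at column 278, rows 238–309, which matches the prediction (276, 240–304). Descending on its +y end.

```bash
python3 -m jog '[{"tx":0,"ty":0,"tz":3,"twist":0,"hand":0.5},{"tx":0,"ty":0,"tz":5.5,"twist":0,"hand":0.5},{"tx":0,"ty":0,"tz":5.8,"twist":0,"hand":0.5},{"tx":0,"ty":0,"tz":5.8,"twist":0,"hand":0.0},{"tx":0,"ty":0,"tz":5.8,"twist":0,"hand":0.0},{"tx":0,"ty":0,"tz":5.8,"twist":0,"hand":0.0},{"tx":0,"ty":0,"tz":5.8,"twist":0,"hand":0.0},{"tx":0,"ty":0,"tz":5.8,"twist":0,"hand":0.0}]' 30
python3 - <<'E'
from h import *
snap("wrist","wrist5.png")
delta(place(EX,[-53,82,152])[0],-12.1)
E
```

```text
time: 5.9
tool_pos: [464.7, -113.4, 154.6]
eef_rot: [[0.207, 0.978, -0.002], [0.978, -0.207, -0.001], [-0.001, -0.001, -1.0]]
force: [-14.4, -0.3, 5.3]
opening: 10.3
t 5.95 pos [ 464.7 -113.4  154.5] ang -12.0 F [-13.2  -0.1   4.6] open 10.4 -> cm [0.03 0.1  0.25] twist 0.1
```

View pics/wrist5.png

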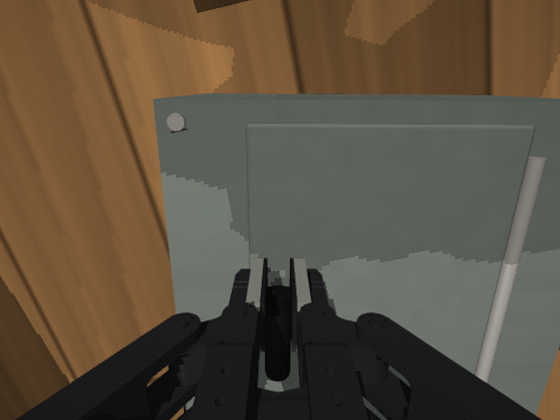

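```bash
python3 -m jog '[{"tx":0,"ty":0.25,"tz":-1,"twist":0,"hand":0},{"tx":0,"ty":0.7,"tz":-2,"twist":0,"hand":0},{"tx":0,"ty":1.2,"tz":-3,"twist":0,"hand":0},{"tx":0,"ty":1.8,"tz":-3.9,"twist":0,"hand":0},{"tx":0,"ty":2.4,"tz":-4.7,"twist":0,"hand":0},{"tx":0,"ty":3.1,"tz":-5.5,"twist":0,"hand":0},{"tx":0,"ty":3.1,"tz":-5.5,"twist":0,"hand":0}]'
python3 - <<'E'
from h import *
snap("scene","scene6.png")
delta(place(EX,[-53+31.4,82,154.5+55.3])[0],-12.1)
E
```

```text
time: 6.53
tool_pos: [495.4, -120.1, 212.0]
eef_rot: [[0.208, 0.978, -0.0], [0.978, -0.208, -0.002], [-0.002, -0.0, -1.0]]
force: [-26.8, 2.4, 25.5]
opening: 10.3
t 6.58 pos [ 495.  -120.   211.6] ang -12.0 F [-27.6   1.2  24.6] open 10.0 -> cm [0.04 0.13 0.18] twist 0.1
```

View pics/scene6.png

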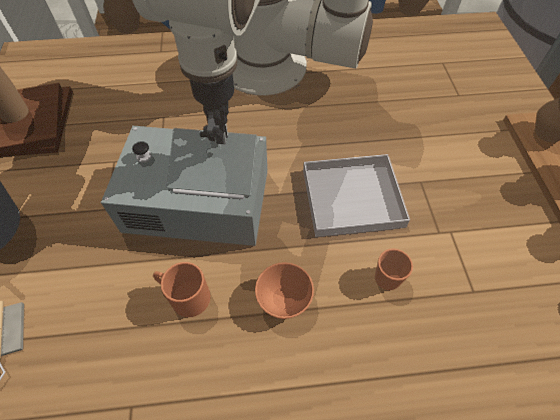

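Run:
```python
from h import *
a=cv2.imread("pics/scene6.png")[100:260,90:280];cv2.imwrite("pics/z6.png",cv2.resize(a,None,fx=4,fy=3.7,interpolation=cv2.INTER_CUBIC))
```

```text
(no output)
```

View pics/z6.png

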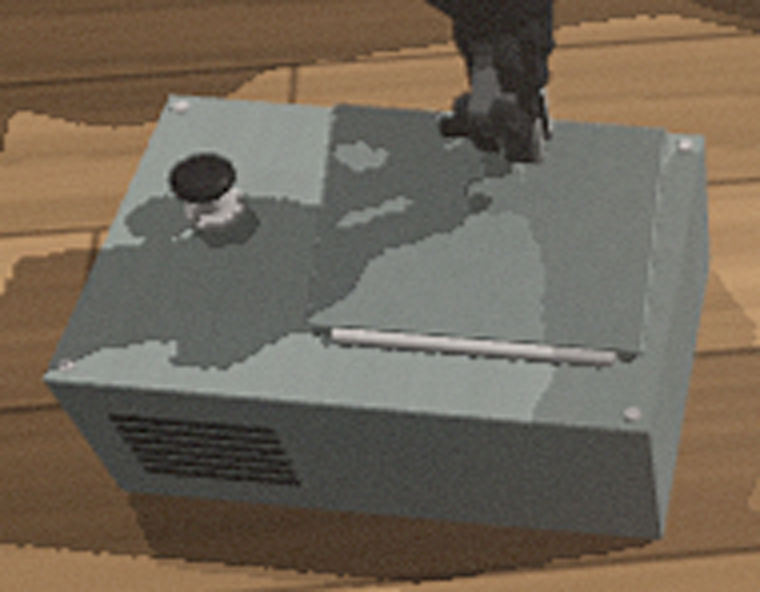

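```bash
python3 -m jog '[{"tx":0,"ty":-0.25,"tz":-0.25,"twist":0,"hand":0},{"tx":0,"ty":0.54,"tz":-1,"twist":0,"hand":0},{"tx":0,"ty":1.4,"tz":-1.64,"twist":0,"hand":0},{"tx":0,"ty":2.3,"tz":-2.2,"twist":0,"hand":0},{"tx":0,"ty":3.24,"tz":-2.73,"twist":0,"hand":0},{"tx":0,"ty":4.22,"tz":-3.15,"twist":0,"hand":0},{"tx":0,"ty":5.24,"tz":-3.5,"twist":0,"hand":0},{"tx":0,"ty":5.24,"tz":-3.5,"twist":0,"hand":0}]'
python3 - <<'E'
from h import *
delta(place(EX,[-53+86.3,82,154.5+87.6])[0],-12.1)
E
```

```text
time: 7.25
tool_pos: [548.4, -130.9, 245.5]
eef_rot: [[0.207, 0.978, 0.002], [0.978, -0.207, -0.001], [-0.001, 0.003, -1.0]]
force: [-2.5, 0.0, 13.0]
opening: 10.2
t 7.25 pos [ 548.4 -130.9  245.5] ang -12.0 F [-2.5  0.  13. ] open 10.2 -> cm [-0.01  0.17  0.34] twist 0.1
```

```bash
python3 -m jog '[{"tx":0,"ty":1.05,"tz":-0.32,"twist":0,"hand":0},{"tx":0,"ty":2.11,"tz":-0.48,"twist":0,"hand":0},{"tx":0,"ty":3.18,"tz":-0.53,"twist":0,"hand":0},{"tx":0,"ty":4.26,"tz":-0.5,"twist":0,"hand":0},{"tx":0,"ty":5.32,"tz":-0.36,"twist":0,"hand":0},{"tx":0,"ty":6.37,"tz":-0.14,"twist":0,"hand":0},{"tx":0,"ty":6.37,"tz":-0.14,"twist":0,"hand":0}]'
python3 - <<'E'
from h import *
delta(place(EX,[-53+150,82,154.5+88])[0],-12.1)
snap("scene","scene7.png")
a=cv2.imread("pics/scene7.png")[60:260,90:280];cv2.imwrite("pics/z7.png",cv2.resize(a,None,fx=3,fy=3,interpolation=cv2.INTER_CUBIC))
E
```

```text
time: 7.83
tool_pos: [610.6, -144.2, 244.6]
eef_rot: [[0.207, 0.978, 0.001], [0.978, -0.207, -0.001], [-0.001, 0.001, -1.0]]
force: [0.8, -4.8, 0.6]
opening: 10.1
t 7.83 pos [ 610.6 -144.2  244.6] ang -12.0 F [ 0.8 -4.8  0.6] open 10.1 -> cm [-0.01  0.17  0.21] twist 0.1
```

View pics/z7.png

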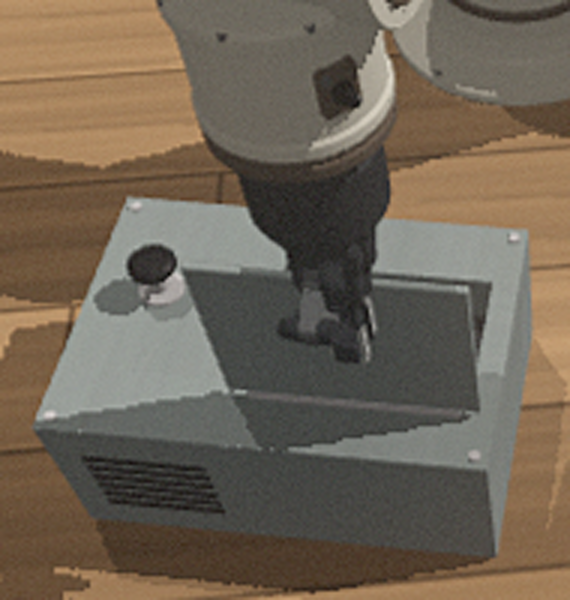

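```bash
python3 -m jog '[{"tx":0,"ty":1.03,"tz":0.32,"twist":0,"hand":0},{"tx":0,"ty":2.02,"tz":0.72,"twist":0,"hand":0},{"tx":0,"ty":2.97,"tz":1.21,"twist":0,"hand":0},{"tx":0,"ty":3.34,"tz":1.43,"twist":0,"hand":0},{"tx":0,"ty":3.34,"tz":1.43,"twist":0,"hand":0},{"tx":0,"ty":3.34,"tz":1.43,"twist":0,"hand":0}]'
python3 - <<'E'
from h import *
delta(place(EX,[-53+183.4,82,154.5+73.7])[0],-12.1)
E
```

```text
time: 8.38
tool_pos: [641.8, -150.8, 230.5]
eef_rot: [[0.207, 0.978, 0.0], [0.978, -0.207, -0.001], [-0.001, 0.0, -1.0]]
force: [-0.8, -5.8, -1.7]
opening: 9.8
t 8.38 pos [ 641.8 -150.8  230.5] ang -12.0 F [-0.8 -5.8 -1.7] open 9.8 -> cm [-0.03  0.33  0.23] twist 0.1
```

```bash
python3 -m jog '[{"tx":0,"ty":0.3,"tz":0,"twist":0,"hand":0.24},{"tx":0,"ty":0.3,"tz":0,"twist":0,"hand":0.24},{"tx":0,"ty":0.3,"tz":0,"twist":0,"hand":0.24},{"tx":0,"ty":0.3,"tz":-1.5,"twist":0,"hand":0.24},{"tx":0,"ty":0.3,"tz":-4,"twist":0,"hand":0.24},{"tx":0,"ty":0.3,"tz":-7.5,"twist":0,"hand":0.24},{"tx":0,"ty":0.3,"tz":-9,"twist":0,"hand":0.24},{"tx":0,"ty":0.3,"tz":-9,"twist":0,"hand":0.24}]'
python3 - <<'E'
from h import *
delta(place(EX,[0,60,320])[0],-12.1)
snap("scene","scene8.png");snap("side","side8.png")
a=cv2.imread("pics/scene8.png")[60:260,90:280];b=cv2.imread("pics/side8.png")[170:370,210:400]
cv2.imwrite("pics/z8.png",np.hstack([cv2.resize(a,(390,410)),cv2.resize(b,(390,410))]))
E
```

```text
time: 9.05
tool_pos: [645.5, -150.8, 325.2]
eef_rot: [[0.207, 0.978, 0.006], [0.978, -0.207, -0.002], [-0.001, 0.006, -1.0]]
force: [0.4, -0.7, -0.3]
opening: 20.5
t 9.05 pos [ 645.5 -150.8  325.2] ang -11.9 F [ 0.4 -0.7 -0.3] open 20.5 -> cm [ -2.26 -13.08   0.44] twist 0.2
```

View pics/z8.png

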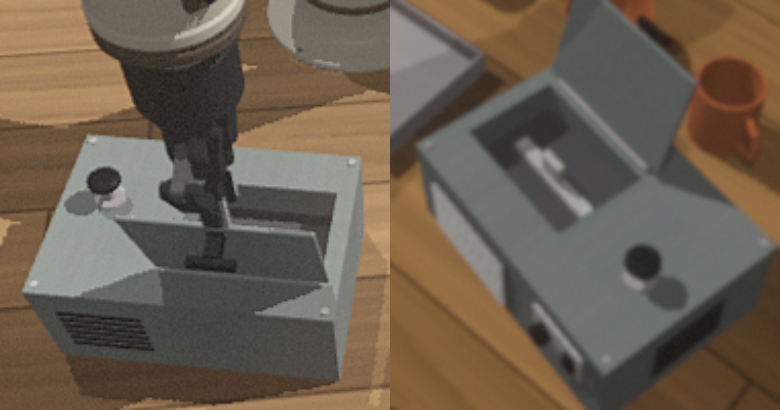

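The flap is open and leaning back past upright, and the filter tab shows in the well. Moving over the filter.

```bash
python3 -m jog '[{"tx":-0.5,"ty":-3,"tz":0,"twist":0,"hand":0.5},{"tx":-1,"ty":-6.5,"tz":0,"twist":0,"hand":0.5},{"tx":-1.6,"ty":-10,"tz":0,"twist":0,"hand":0.5},{"tx":-2.3,"ty":-13.1,"tz":1,"twist":0.2,"hand":0.5},{"tx":-2.3,"ty":-13.1,"tz":4.5,"twist":0.2,"hand":0.5},{"tx":-2.3,"ty":-13.1,"tz":8.5,"twist":0.2,"hand":0.5},{"tx":-2.3,"ty":-13.1,"tz":12,"twist":0.2,"hand":0.5},{"tx":-2.3,"ty":-13.1,"tz":12,"twist":0.2,"hand":0.5}]'
python3 - <<'E'
from h import *
delta(place(EX,[0,60,98])[0],-12.1)
snap("wrist","wrist9.png");snap("side","side9.png")
k=viewer.calibration("wrist")
print(proj(k,place(EX,[[-5,45,125],[5,45,125],[5,75,125],[-5,75,125],[-55,140,135],[-55,-20,135]])))
E
```

```text
time: 9.82
tool_pos: [509.0, -145.0, 193.1]
eef_rot: [[0.21, 0.978, -0.009], [0.978, -0.21, 0.004], [0.002, -0.01, -1.0]]
force: [-1.2, -0.1, -1.8]
opening: 42.7
t 9.82 pos [ 509.  -145.   193.1] ang -12.1 F [-1.2 -0.1 -1.8] open 42.7 -> cm [-0.03  0.5   9.51] twist -0.0
[[270.38298622 237.79786963]
 [284.89183643 237.82227982]
 [285.19936291 196.32069633]
 [270.06753413 196.30051957]
 [181.45599156  93.20141674]
 [201.58748372 325.54081956]]
```

View pics/wrist9.png

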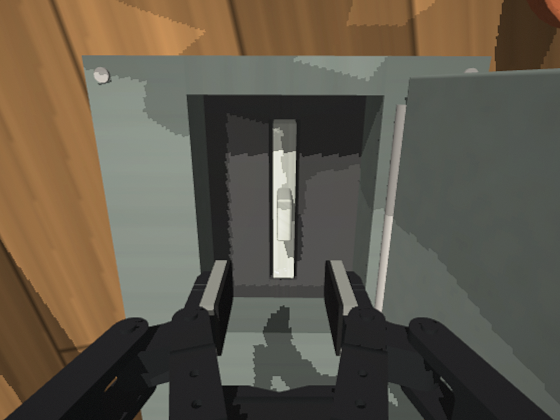

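View pics/side9.png

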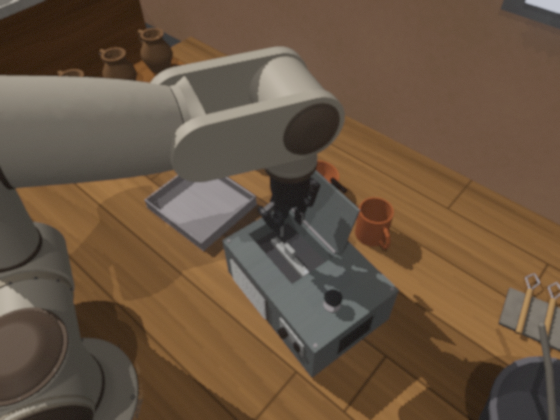

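Run:
```python
from h import *
k=viewer.calibration("wrist")
snap("wrist","wrist10.png")
delta(place(EX,[0,60,98])[0],-12.1)
print(proj(k,place(EX,[[-5,45,125],[5,45,125],[5,75,125],[-5,75,125],[-55,140,135],[-55,-20,135]])))
a=cv2.imread("pics/wrist10.png")[60:350,150:420];cv2.imwrite("pics/z10.png",cv2.resize(a,None,fx=2,fy=2))
```

```text
t 9.97 pos [ 512.4 -146.4  201.8] ang -12.1 F [ 0.8 -0.6  0.5] open 42.7 -> cm [ 0.06  0.03 10.38] twist -0.0
[[270.38298622 237.79786963]
 [284.89183643 237.82227982]
 [285.19936291 196.32069633]
 [270.06753413 196.30051957]
 [181.45599156  93.20141674]
 [201.58748372 325.54081956]]
```

View pics/z10.png

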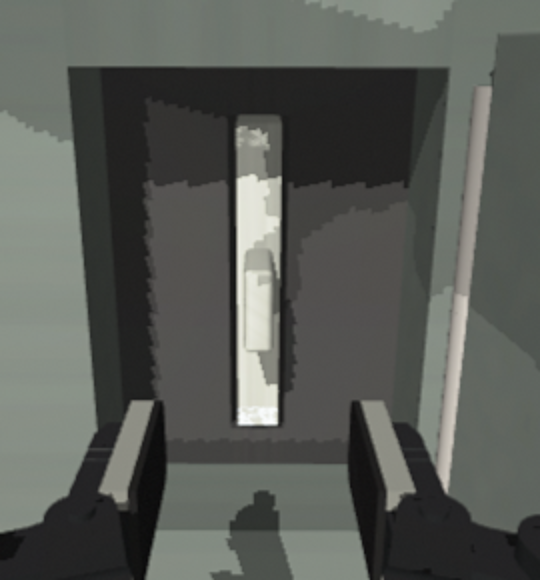

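```bash
python3 -m jog '[{"tx":0,"ty":0,"tz":2.5,"twist":0,"hand":0.5},{"tx":0,"ty":0,"tz":5,"twist":0,"hand":0.5},{"tx":0,"ty":0,"tz":7.2,"twist":0,"hand":0.5},{"tx":0,"ty":0,"tz":8.6,"twist":0,"hand":0.5},{"tx":0,"ty":0,"tz":9.5,"twist":0,"hand":0.5},{"tx":0,"ty":0,"tz":10.1,"twist":0,"hand":0.5},{"tx":0,"ty":0,"tz":10.3,"twist":0,"hand":0.5},{"tx":0,"ty":0,"tz":10.3,"twist":0,"hand":0.5}]'; python3 -m jog '[{"tx":0,"ty":0,"tz":0,"twist":0,"hand":0},{"tx":0,"ty":0,"tz":0,"twist":0,"hand":0},{"tx":0,"ty":0,"tz":0,"twist":0,"hand":0},{"tx":0,"ty":0,"tz":0,"twist":0,"hand":0},{"tx":0,"ty":0,"tz":0,"twist":0,"hand":0},{"tx":0,"ty":0,"tz":0,"twist":0,"hand":0},{"tx":0,"ty":0,"tz":0,"twist":0,"hand":0}]' 50
python3 - <<'E'
from h import *
delta(place(EX,[0,60,98])[0],-12.1)
E
```

```text
time: 10.63
tool_pos: [512.6, -146.6, 98.3]
eef_rot: [[0.21, 0.978, 0.001], [0.978, -0.21, -0.001], [-0.0, 0.001, -1.0]]
force: [0.1, -0.7, -0.6]
opening: 42.8
time: 11.22
tool_pos: [512.4, -146.5, 98.3]
eef_rot: [[0.21, 0.978, 0.001], [0.978, -0.21, -0.001], [-0.0, 0.001, -1.0]]
force: [-1.7, -0.1, 6.6]
opening: 9.2
t 11.22 pos [ 512.4 -146.5   98.3] ang -12.1 F [-1.7 -0.1  6.6] open 9.2 -> cm [0.06 0.04 0.03] twist -0.0
```

```bash
python3 -m jog '[{"tx":0,"ty":0,"tz":-0.5,"twist":0,"hand":0},{"tx":0,"ty":0,"tz":-1.2,"twist":0,"hand":0},{"tx":0,"ty":0,"tz":-2.2,"twist":0,"hand":0},{"tx":0,"ty":0,"tz":-3.4,"twist":0,"hand":0},{"tx":0,"ty":0,"tz":-4.6,"twist":0,"hand":0},{"tx":0,"ty":0,"tz":-5.8,"twist":0,"hand":0},{"tx":0,"ty":0,"tz":-5.8,"twist":0,"hand":0}]'
python3 - <<'E'
from h import *
delta(place(EX,[0,60,260])[0],-12.1)
snap("side","side11.png")
a=cv2.imread("pics/side11.png")[150:380,170:420];cv2.imwrite("pics/z11.png",cv2.resize(a,None,fx=2.5,fy=2.5))
E
```

```text
time: 11.8
tool_pos: [513.0, -146.7, 158.6]
eef_rot: [[0.21, 0.978, 0.004], [0.978, -0.21, -0.002], [-0.001, 0.004, -1.0]]
force: [0.2, -0.5, -2.3]
opening: 9.0
t 11.8 pos [ 513.  -146.7  158.6] ang -12.1 F [ 0.2 -0.5 -2.3] open 9.0 -> cm [  0.07   0.   -10.14] twist -0.0
```

View pics/z11.png

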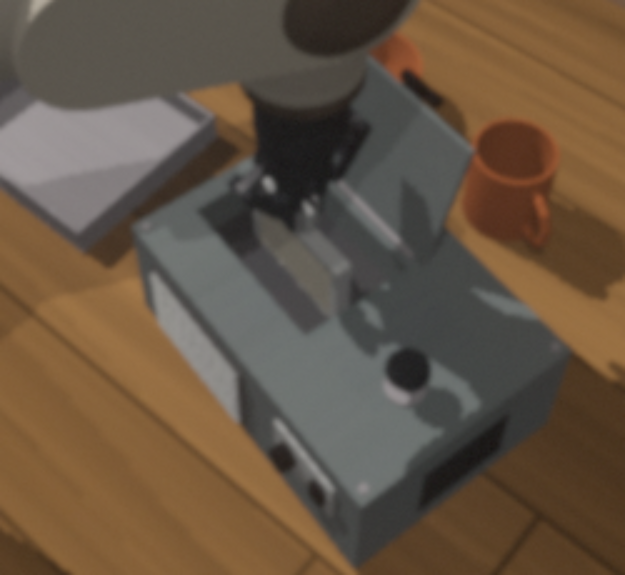

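The filter is coming up with the gripper. Lifting clear.

```bash
python3 -m jog '[{"tx":0,"ty":0,"tz":-1.5,"twist":0,"hand":0},{"tx":0,"ty":0,"tz":-3,"twist":0,"hand":0},{"tx":0,"ty":0,"tz":-5,"twist":0,"hand":0},{"tx":0,"ty":0,"tz":-7,"twist":0,"hand":0},{"tx":0,"ty":0,"tz":-9,"twist":0,"hand":0},{"tx":0,"ty":0,"tz":-10.5,"twist":0,"hand":0},{"tx":0,"ty":0,"tz":-10.5,"twist":0,"hand":0}]'
python3 - <<'E'
from h import *
delta([528.4,178.3,264],-12.1)
snap("scene","scene12.png");snap("side","side12.png")
a=cv2.imread("pics/scene12.png")[50:250,90:290];b=cv2.imread("pics/side12.png")[120:350,190:420]
cv2.imwrite("pics/z12.png",np.hstack([cv2.resize(a,(390,390)),cv2.resize(b,(390,390))]))
E
```

```text
time: 12.43
tool_pos: [512.7, -146.6, 262.9]
eef_rot: [[0.21, 0.978, 0.003], [0.978, -0.21, -0.002], [-0.001, 0.003, -1.0]]
force: [0.4, -0.7, -1.0]
opening: 8.9
t 12.43 pos [ 512.7 -146.6  262.9] ang -12.1 F [ 0.4 -0.7 -1. ] open 8.9 -> cm [32.09 -5.3  -0.15] twist -0.0
```

View pics/z12.png

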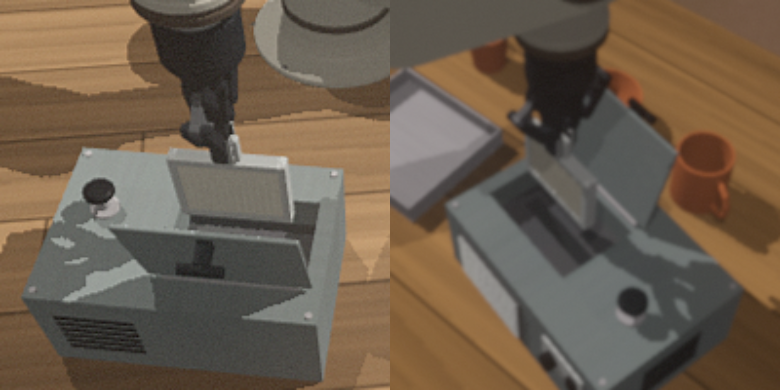

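```bash
python3 -m jog '[{"tx":1,"ty":0,"tz":0,"twist":0,"hand":0},{"tx":3,"ty":-0.3,"tz":0,"twist":0,"hand":0},{"tx":6,"ty":-0.8,"tz":0,"twist":0,"hand":0},{"tx":9,"ty":-1.4,"tz":0,"twist":0,"hand":0},{"tx":12,"ty":-2,"tz":0,"twist":0,"hand":0},{"tx":15,"ty":-2.6,"tz":0,"twist":0,"hand":0},{"tx":18,"ty":-3.1,"tz":0,"twist":0,"hand":0},{"tx":21,"ty":-3.6,"tz":0,"twist":0,"hand":0}]'; python3 -c "
from h import *
delta([528.4,178.3,264],-12.1)"
```

```text
time: 13.2
tool_pos: [520.3, 68.6, 259.0]
eef_rot: [[0.21, 0.978, -0.002], [0.978, -0.21, 0.0], [-0.0, -0.002, -1.0]]
force: [0.4, -0.9, -1.3]
opening: 8.8
t 13.2 pos [520.3  68.6 259. ] ang -12.1 F [ 0.4 -0.9 -1.3] open 8.8 -> cm [10.89 -1.52 -0.5 ] twist -0.0
```

```bash
python3 -m jog '[{"tx":2.5,"ty":-0.4,"tz":0,"twist":0,"hand":0},{"tx":5,"ty":-0.8,"tz":0,"twist":0,"hand":0},{"tx":7.5,"ty":-1.2,"tz":0.5,"twist":0,"hand":0},{"tx":9.5,"ty":-1.5,"tz":1.5,"twist":0,"hand":0},{"tx":10.5,"ty":-1.5,"tz":2.5,"twist":0,"hand":0},{"tx":10.9,"ty":-1.5,"tz":3.5,"twist":0,"hand":0},{"tx":10.9,"ty":-1.5,"tz":4,"twist":0,"hand":0},{"tx":10.9,"ty":-1.5,"tz":4,"twist":0,"hand":0}]'
python3 - <<'E'
from h import *
snap("scene","scene14.png");snap("side","side14.png")
k=viewer.calibration("wrist");snap("wrist","wrist14.png")
delta([528.4,178.3,213],-12.1)
E
```

```text
time: 13.87
tool_pos: [528.7, 175.6, 218.4]
eef_rot: [[0.21, 0.978, -0.003], [0.978, -0.21, -0.001], [-0.001, -0.003, -1.0]]
force: [0.4, -0.2, -2.1]
opening: 9.3
t 14.02 pos [529.5 175.4 220.8] ang -12.2 F [-0.   0.4 -1.3] open 9.3 -> cm [ 0.26 -0.17  0.78] twist -0.1
```

View pics/scene14.png

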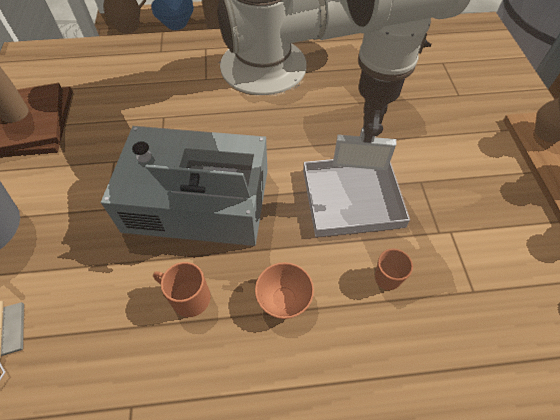

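View pics/side14.png

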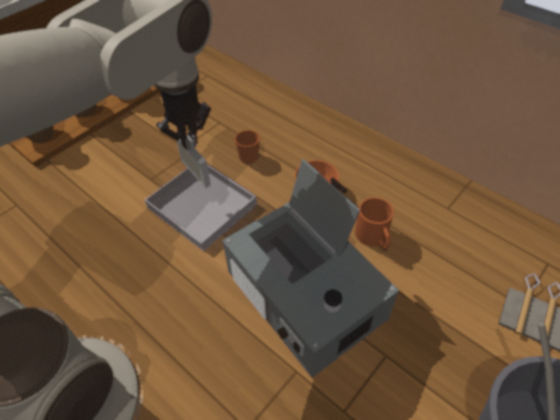

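View pics/wrist14.png

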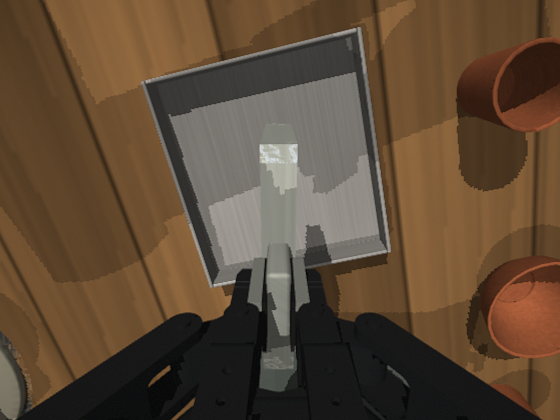

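Run:
```python
from h import *
S=viewer.calibration("scene");D=viewer.calibration("side")
T=[[-100,-110,35],[-100,110,35],[100,110,35],[100,-110,35]]
P=np.array([[57,90],[393,60],[478,320],[103,357]])/4+[290,140]
Q=np.array([[204,246],[147,201],[200,163],[256,202]])
t,r=fit([(D,T,Q)],[528,178,0]);print(t,np.round(r,1).tolist())
t,r=fit([(D,T,Q),(S,T,P)],[528,178,0]);print(t,np.round(r,1).tolist())
p=[528.7,175.6,-0.2125]; b=220-88.3
C=[[x,y,b+z] for z in (0,85) for y in (-60,60) for x in (-8,8)]
print(np.round(proj(S,place(p,C)),0).tolist())
a=cv2.imread("pics/scene14.png")
for u,v in proj(S,place(p,C)): cv2.circle(a,(int(round(u)),int(round(v))),1,(0,0,255),-1)
for th in (1.7,1.8,1.9):
    L=[[66-130*np.cos(th)+3*np.sin(th),60+s*90,138+130*np.sin(th)+3*np.cos(th)] for s in(-1,1)]
    for u,v in proj(S,place(EX,L)): cv2.circle(a,(int(round(u)),int(round(v))),1,[(0,0,255),(0,255,0),(255,0,0)][round((th-1.7)*10)],-1)
cv2.imwrite("pics/z14.png",np.hstack([cv2.resize(a[110:260,310:420],None,fx=3.5,fy=3.5,interpolation=0),cv2.resize(a[110:260,160:270],None,fx=3.5,fy=3.5,interpolation=0)]))
```

```text
[5.22750977e+02 1.66121717e+02 1.07641830e-02] [[-0.9, 0.7], [-1.5, 1.5], [0.9, -1.8], [2.3, -3.1]]
[5.27673205e+02 1.75973777e+02 1.09067651e-02] [[-2.1, -2.7], [-2.4, -1.4], [-0.2, -4.3], [0.8, -6.0], [-1.7, -0.8], [-1.3, -0.9], [-0.5, 0.2], [-0.6, 0.4]]
[[333.0, 160.0], [333.0, 165.0], [387.0, 164.0], [387.0, 170.0], [337.0, 134.0], [337.0, 140.0], [396.0, 139.0], [396.0, 144.0]]
```

View pics/z14.png

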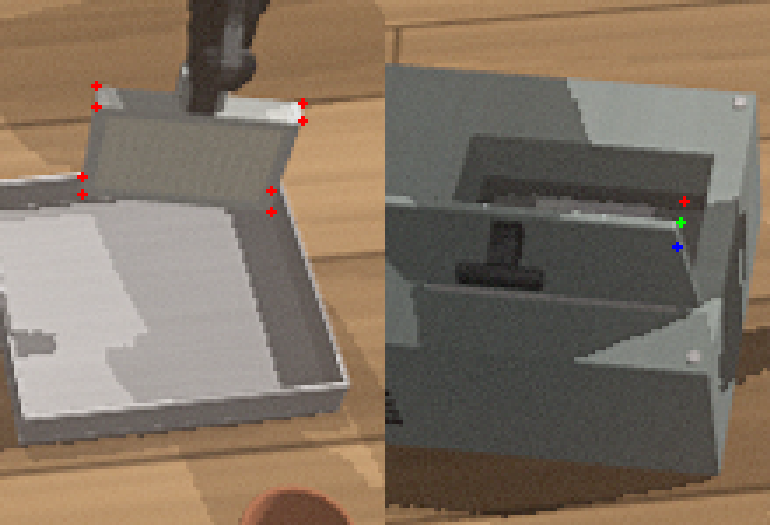

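```bash
python3 -m jog '[{"tx":0.1,"ty":-0.1,"tz":0.4,"twist":0,"hand":0},{"tx":0.1,"ty":-0.1,"tz":0.9,"twist":0,"hand":0},{"tx":0.1,"ty":-0.1,"tz":1.3,"twist":0,"hand":0},{"tx":0.1,"ty":-0.1,"tz":1.3,"twist":0,"hand":0},{"tx":0.1,"ty":-0.1,"tz":1.3,"twist":0,"hand":0},{"tx":0.1,"ty":-0.1,"tz":1.3,"twist":0,"hand":0},{"tx":0.1,"ty":-0.1,"tz":1.3,"twist":0,"hand":0},{"tx":0.1,"ty":-0.1,"tz":1.3,"twist":0,"hand":0}]'
python3 - <<'E'
from h import *
snap("scene","scene15.png");snap("side","side15.png")
delta([528.2,177.5,206.5],-12.1)
print(np.round(readout.get_state()["qd"],3))
a=cv2.imread("pics/scene15.png")[90:330,90:420];b=cv2.imread("pics/side15.png")[110:330,120:400]
cv2.imwrite("pics/z15.png",np.hstack([cv2.resize(a,(400,300)),cv2.resize(b,(400,300))]))
E
```

```text
time: 14.68
tool_pos: [528.6, 177.5, 207.6]
eef_rot: [[0.21, 0.978, 0.0], [0.978, -0.21, -0.0], [-0.0, 0.0, -1.0]]
force: [-0.2, 0.6, -1.2]
opening: 9.1
t 14.78 pos [528.6 177.5 207.5] ang -12.1 F [ 0.1 -0.2 -2.1] open 9.4 -> cm [-0.01 -0.04  0.1 ] twist -0.0
[ 0.    -0.     0.001  0.001  0.002 -0.001]
```

View pics/z15.png

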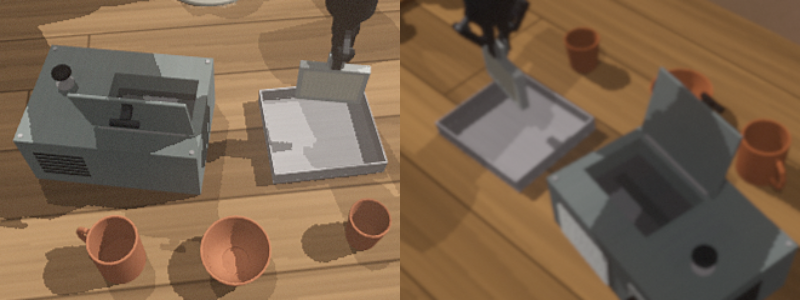

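The plate is held still and upright over the tray, the flap is open, the knob is up and the crockery hasn't moved. Handing in.

```bash
python3 -c "
from workcell import workorder
print(workorder.job_done())"
```

```text
the job is handed in; nothing more can be done
None
```

The job is done and handed in at about 14.8 s, well under the 66 s limit; no verdict was reported.

- **Shaker knob:** With the flap shut, I pressed the knob to its stop. The tool reached z 152.4 mm and the force rose to 33 N. I then let go, and the picture showed the knob back up.
- **Flap:** I swung it open by one end of its handle and left it there. In the picture it stands at about 1.8 rad, leaning back past upright but just short of its 1.9 rad stop. While it was swinging, the sideways force peaked at about 37 N, so I corrected the arc.
- **Filter plate:** I drew it straight up out of the slot and carried it over the tray. It is gripped by its tab (fingers 9 mm apart), upright and still, with its centre at (528.6, 177.5) mm. Its lower edge is at about z 119 mm, which is 84 mm above the tray rim. The plate's projected corners matched the scene picture to within a few pixels.
- **Bowl, mug and cup:** They look unmoved in the last pictures.

**Disagreement:** The two cameras disagreed on the tray centre. The scene camera put it at (528, 178) and the coarser side reading at (523, 166). I used the scene value, so the plate could be about 12 mm off centre if the side reading is right.

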